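# Slide a leak-detector pen along a seam-check jig to its index notch

## Robot

A 7-joint arm with a two-finger parallel gripper is mounted at the origin on a cart in front of the work surface, level with it; the furniture and walls round the work are solid. World frame = base frame: x ahead of the robot, y to its left, z up, the work surface at z = 0. Lengths are in m, angles in rad, forces in N, time in s.
With the tool pointing down it reaches from about 0.4 to 0.85 m from the base axis. Payload 4.5 kg.
Tool frame: the origin (TCP) lies at the centre of the arm's flange, where the gripper is bolted on; the fingertips stand 166 mm ahead of it and the grasp point (between the pads) lies 147 mm ahead of it (r.grip_depth is the distance from the TCP to the grasp point, in m); z points along the fingers, y is the line along which they close (so a half turn about z gives the same grasp; the last joint's range is limited). The gripper opens to 88 mm and grips with 3 to 60 N. Pads are 18 mm wide; open, the fingers measure 123 mm over their backs; the gripper's body (75 mm by 187 mm) begins 45 mm behind the grasp point.
Start: joints at [-1.126, 0.689, -0.195, 1.565, 0.157, 0.902, -0.215], TCP at [0.25, 0.573, 0.405] pointing down, gripper open.
Joint ranges: [-3.01, 3.01], [-0.46, 2.08], [-1.47, 1.51], [0.13, 2.56], [-1, 4.14], [0.04, 2.09], [-2.66, 2.66]. Speed limits (rad/s): [2.57, 2.57, 3.14, 3.14, 3.14, 3.14, 3.14].

## Interface

Orientations are given as a unit quaternion [x, y, z, w].
In Python, from plant import status, cams, r, finder gives the robot as it stands.
- The arm moves only by the tool play_rows, never from a script. Its argument "rows" is a list of rows, each a list of 7 numbers: the opening in per cent of the stroke, from 0 (shut) to 100 (fully open), then the shift along the tool's x, y, z in m, then the turn, a rotation vector about the tool's x, y, z in degrees. A call has 1 to 8 rows; each row shifts and turns the commanded pose from where the row before left it, along the tool's axes as they then stand; what a row does not reach is not made up. A row lasts 1/8 s, in which the tool goes at most 62.5 mm and 10.7 degrees, less where a joint would pass 70% of its speed; a pose out of reach is approached as far as the arm can. A call with a gripper value outside its range is refused whole. The fingers move at their own pace and stop on an object; "grip_force" is the grip in N (left out, the last holds). Time passes only in rows, so rows that do not move let the fingers close. It gives the time, the measured TCP pose, the force, the opening and the grip force at its end, in the units of the state.
- status.get_state(): the state, without advancing time (a new reading comes with each control period).
- cams.snapshot(name): name is "scene" or "top"; returns the picture (400x640x3 uint8, red, green, blue); there is no depth.
- cams.camera_params(name): a dict with "vfov" (degrees; the focal length in pixels is half the picture's height over the tangent of half this angle, whatever the lens; pixels are square), "cx", "cy" (the principal point, pixels), "R" (3x3) and "t" (3): a world point X has camera coordinates R X + t. Camera axes: x right, y down, z forward; pixel columns grow to the right and rows downward; lengths in m; the calibration is good to about 2 mm. A picture is of the moment at which its call begins. camera_params takes no time and is no camera call.
- r.finish_job(): hands the job in; it is judged then, once.
Trained networks look in the newest picture that a camera, given by its name, has taken for a name from the list of things; names that differ only in an ending like _2 or _b are one class to them, and where a whole thing is asked for, a point or a joint stands for the part that bears it (a point fixed in the world has none). Each returns a list of dicts, best first, with "score" (0 to 1); they miss things now and then, are a little off and sometimes report something else, mostly with a low value. They report only what shows in the picture. A call takes as long as a camera call.
- finder.spot_in(camera, label): "at" ([x, y, z] in m, in the coordinates of the camera as it stood for that picture, good to about 4 mm: the middle of the surface that is visible of it).
- finder.regions_of(camera, label): "mask" (400x640 bool, what is visible of it).
The state is a dict: "clock": time; "q": joint angles; "qd": joint speeds; "joint_torque": joint torques, N m; "tool_pos": TCP position; "eef_rot": TCP orientation; "contact_force": force on the tool from outside, world axes, zero at the start; "moment": the same for the moment, N m; "opening": opening from 0.0 (shut) to 1.0 (fully open); "finger_force": force on a finger pad.
Only numpy, scipy, OpenCV 4.12 (cv2) and the standard library are available. Lean on these libraries where they do the work, as an engineer would, in place of code of your own. Each camera call takes 0.05 s, during which the arm holds its last target. There are 200 camera calls.

## Task

Pull the leak-detector pen straight up out of its upright holster and set it down into the bush of the jig's carriage, where the carriage is parked, until its collar rests on the bush. Then, with the pen, slide the carriage along its rail until its spring ball has clicked into the notch of the index block and sits fully home, centred in it, and finish there still gripping the seated pen, so that the reading can be taken. Leave the jar, the screw cap and the marker alone.

Things in the scene. Friction and masses are not known exactly. Their poses are not given: they have to be found in the camera images.
- pen_grip (a point): Leak-detector pen, 146 mm long, 110 g, upright in the holster. From the tip up (+z): nozzle and cone 8 to 16 mm thick (21 mm), stem 16 mm thick (to 46 mm), collar 26 mm across (46 to 52 mm), round grey handle with black rings, 23 mm thick (52 to 142 mm), cap. This point: on its axis, low on the handle, 80 mm above the tip, 34 mm above the collar's underside; grip here. Its yaw is of no account.
- pen_collar (a point): Point on the pen's axis at the underside of its collar: 34 mm below pen_grip, 46 mm above the tip. The collar rests on the holster's rim at the start and must rest on the bush in the end. z points along the pen to the handle.
- pen: The whole pen; origin at the centre of its tip, z along the pen towards the handle.
- holster_rim (a point): Upright holster, a dark steel tube 33 mm across at the rim, bore 19 mm, on a round foot 70 mm across, fixed; this point is the centre of its rim, 62 mm above the bench. The pen's stem stands 46 mm deep in it. It stands on the left or on the right at the front edge of the bench.
- bush (a point): Centre of the mouth of the steel bush on the carriage, 103 mm above the bench: an upright tube 30 mm long, 40 mm across the rim, bore 18 mm, open below; the seated pen's nozzle clears the white tank part under it. z up; y is the rail's direction from the parked end towards the index block; x points away from the robot. It sits 66 mm (x) in front of the rail, on the carriage's plate.
- plunger (a point): The carriage's spring plunger, an upright threaded body behind the rail, 94 mm (x) behind the bush; this point is on its axis, level with the crest of the index block. A sprung 10 mm steel ball sticks out below it and rides over the index block. Axes as for the bush.
- notch (a point): Index block, 14 x 44 mm, steel, fixed on the bar behind the rail at a different place along it every time; this point: middle of its V notch, level with the crest. y along the rail. Notch 9 mm wide, 4.5 mm deep, flanks 45 degrees; a level crest from 4.5 to 11 mm off the middle on each side, then a ramp down to 21 mm. With the ball home the plunger stands right over this point (no offset in y).
- carriage (a joint): Place of the carriage on its rail, m: 0 at the parked end to 0.196 at the far end, growing along the bush's +y. It starts at 0 to 0.03; the notch is 60 to 170 mm further on. Friction about 1.5 N. Pushing the ball up the ramp takes up to some 10 N, along the crest 2 to 3 N; about 4 mm before the middle the ball drops in and tugs the carriage on with a few N; centred, the tug is gone; driving it out takes some 12 N.
- jar: White screw jar with a black lid, 63 mm across, 61 mm high, loose bystander; origin under its centre. It stands on the other side of the bench front from the holster.
- cap: White screw cap, 44 mm across, 20 mm high, loose bystander; origin under its centre.
- marker: Paint marker lying on the bench, 126 mm long (its y), 17 mm thick, loose bystander; origin under its centre.

How it is judged:
By the outcome, as a careful person would: the job done as asked, in the order asked, and still so for the second after the job is handed in, while the arm keeps its last pose, push and grip.
It also fails if it takes over 67 s, if anything falls off the work surface, if the arm or the gripper's body presses on something with over 40 N, if the wrist force passes 120 N, or if a joint passes its speed limit or range.

## Working session

There is one attempt and no reset: what is moved stays moved. The work goes in short steps, Python scripts to look and compute and a tool call to move; the robot and the scene stay as the last step left them, time stands still between calls to the robot, and variables do not carry over. Pictures are saved under pics/ and viewed, at most 10 in all, crops included, and the job is handed in when it is done.

Besides the shell and the picture viewer there is one more tool, called as name([rows], argument=value, ...), one row to a line, values as JSON. play_rows: Moves the arm, as the interface text tells. Its arguments: {"type":"object","properties":{"rows":{"type":"array","items":{"type":"array","items":{"type":"number"}}},"grip_force":{"type":"number"}},"required":["rows"]}

```bash
mkdir -p pics; cat > h.py <<'E'
import numpy as np, cv2
from plant import status, cams, r, finder
def world(cam,p):
    c=cams.camera_params(cam); return np.array(c['R']).T@(np.array(p)-np.array(c['t']))
def proj(cam,X):
    c=cams.camera_params(cam); p=np.array(c['R'])@np.array(X)+np.array(c['t']); f=200/np.tan(np.radians(c['vfov'])/2)
    return c['cx']+f*p[0]/p[2], c['cy']+f*p[1]/p[2]
def snap(cam,name=None):
    im=cams.snapshot(cam)
    if name: cv2.imwrite('pics/'+name,im[:,:,::-1])
    return im
def ray(cam,u,v,z):
    c=cams.camera_params(cam); f=200/np.tan(np.radians(c['vfov'])/2); R=np.array(c['R'])
    o=-R.T@np.array(c['t']); d=R.T@np.array([(u-c['cx'])/f,(v-c['cy'])/f,1]); return o+d*(z-o[2])/d[2]
E
python3 - <<'E'
from h import *
ims=[snap(c,c+'1.png') for c in('scene','top')]
for c in('scene','top'):
    p=cams.camera_params(c);print(c,p['vfov'],-np.array(p['R']).T@p['t'])
    for l in('pen_grip','pen_collar','holster_rim','bush','plunger','notch','jar','cap','marker'):
        print(c,l,[(round(d['score'],2),world(c,d['at']).round(4).tolist()) for d in finder.spot_in(c,l)[:2]])
s=status.get_state();print(s['clock'],s['tool_pos'],s['eef_rot'],s['contact_force'])
E
```

```text
scene 42.67008138767496 [ 0.02526631 -0.28538776  0.94570759]
scene pen_grip [(0.92, [0.4187, 0.065, 0.1242])]
scene pen_collar [(0.82, [0.415, 0.0625, 0.1249])]
scene holster_rim [(0.87, [0.4121, 0.0612, 0.0102]), (0.72, [0.6471, -0.121, 0.0862])]
scene bush [(0.97, [0.6486, -0.122, 0.0857])]
scene plunger [(0.94, [0.6465, -0.1207, 0.0859]), (0.3, [0.4173, 0.0668, 0.1211])]
scene notch [(0.67, [0.675, -0.0052, 0.0596])]
scene jar [(0.68, [0.4283, -0.145, 0.0588])]
scene cap [(0.85, [0.4213, -0.0227, 0.0196]), (0.16, [0.6458, -0.1223, 0.0833])]
scene marker [(0.65, [0.471, -0.2703, 0.0136])]
top 57.016656453921044 [ 0.52056017 -0.06790939  0.95573093]
top pen_grip [(0.5, [0.43, 0.063, 0.1581])]
top pen_collar [(0.52, [0.428, 0.0617, 0.1533])]
top holster_rim [(0.85, [0.4414, 0.0587, 0.0095])]
top bush [(0.97, [0.6536, -0.1213, 0.0862])]
top plunger [(0.74, [0.6554, -0.1266, 0.0851])]
top notch []
top jar [(0.81, [0.4429, -0.1391, 0.0609])]
top cap [(0.7, [0.4297, -0.0166, 0.0172])]
top marker [(0.64, [0.4831, -0.265, 0.0171]), (0.25, [0.6521, -0.1197, 0.0897])]
1.0 [0.2495477  0.57303728 0.40476163] [2.03919917e-01 9.78987571e-01 5.81299333e-05 1.03974030e-05] [ 0.04202268 -0.66476318 -0.43051545]
```

View pics/scene1.png

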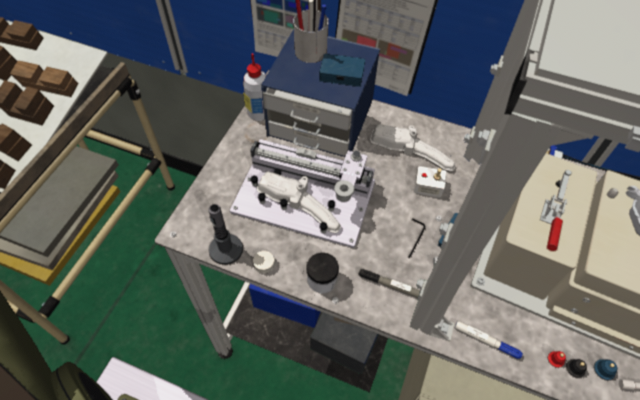

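View pics/top1.png

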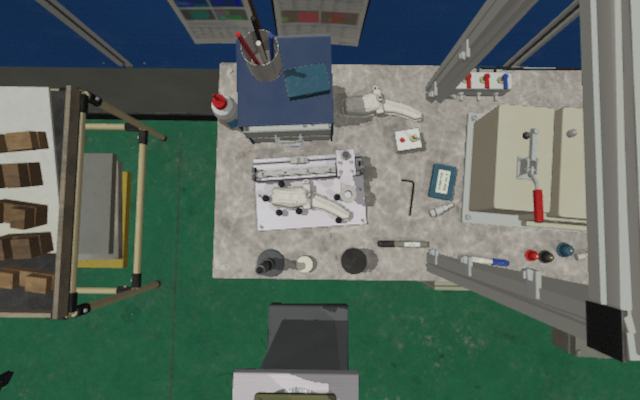

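The pictures show the pen at scene (218,230) / top (268,264). The carriage bush is at scene (344,188) / top (346,195), at the right-hand end of the rail. I'll zoom in on the jig.

```bash
python3 - <<'E'
from h import *
a=cv2.imread('pics/top1.png')[140:285,235:380]; b=cv2.imread('pics/scene1.png')[130:275,195:395]
cv2.imwrite('pics/z_top.png',cv2.resize(a,(580,580),interpolation=cv2.INTER_CUBIC))
cv2.imwrite('pics/z_scene.png',cv2.resize(b,(800,580),interpolation=cv2.INTER_CUBIC))
for c in('scene','top'):
    snap(c)
    for l in('pen','bush','plunger','notch','carriage','pen_grip'):
        for d in finder.regions_of(c,l)[:1]:
            m=d['mask'].astype(np.uint8); v,u=np.nonzero(m); print(c,l,round(d['score'],2),m.sum(),u.mean().round(1),v.mean().round(1),(u.min(),u.max(),v.min(),v.max()))
E
```

```text
scene pen 0.58 447 217.2 221.0 (np.int64(207), np.int64(227), np.int64(204), np.int64(239))
scene bush 0.77 976 349.3 175.8 (np.int64(334), np.int64(365), np.int64(152), np.int64(202))
scene plunger 0.97 1029 349.6 175.5 (np.int64(334), np.int64(366), np.int64(151), np.int64(202))
scene notch 0.46 172 305.4 153.3 (np.int64(296), np.int64(315), np.int64(148), np.int64(159))
scene carriage 0.77 1003 349.7 174.8 (np.int64(334), np.int64(366), np.int64(151), np.int64(202))
scene pen_grip 0.63 433 217.4 221.5 (np.int64(208), np.int64(227), np.int64(204), np.int64(239))
top pen 0.52 159 263.7 266.7 (np.int64(256), np.int64(271), np.int64(260), np.int64(273))
top bush 0.6 865 346.8 171.4 (np.int64(336), np.int64(356), np.int64(148), np.int64(201))
top plunger 0.72 822 346.3 172.2 (np.int64(336), np.int64(356), np.int64(149), np.int64(201))
top carriage 0.68 869 346.1 172.2 (np.int64(335), np.int64(356), np.int64(149), np.int64(201))
top pen_grip 0.59 163 263.7 266.4 (np.int64(256), np.int64(271), np.int64(259), np.int64(273))
```

View pics/z_top.png

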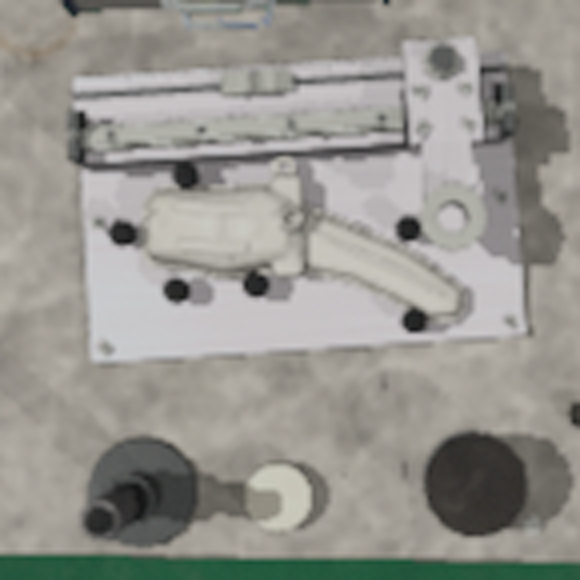

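View pics/z_scene.png

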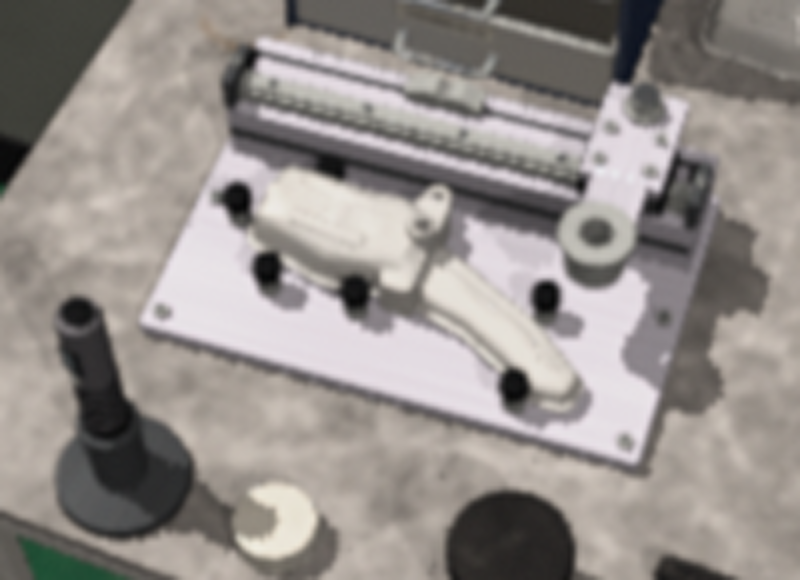

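```bash
cat >> h.py <<'E'
def tri(uvs):
    A=[];b=[]
    for cam,u,v in uvs:
        p0=ray(cam,u,v,0.);p1=ray(cam,u,v,.3);d=(p1-p0)/np.linalg.norm(p1-p0);P=np.eye(3)-np.outer(d,d);A.append(P);b.append(P@p0)
    x=np.linalg.solve(sum(A),sum(b));return x.round(4),[np.round(np.array(proj(c,x))-(u,v),1).tolist() for c,u,v in uvs]
T=lambda u,v:('top',235+u/4,140+v/4)
S=lambda u,v:('scene',195+u/4,130+v/4)
E
python3 - <<'E'
from h import *
for n,t,s in [('bush',(452,214),(596,232)),('plungertop',(445,62),(648,100)),('block',(259,81),(445,93)),('pencap',(99,519),(78,309)),('foot',(143,490),(125,475)),
 ('railL',(79,137),(237,85)),('railR',(495,103),(690,190)),('plateBL',(94,362),(142,326)),('plateBR',(531,334),(643,468)),('jar',(476,483),(511,545))]:
    print(n,tri([T(*t),S(*s)]))
print('bush z=.103',ray(*T(452,214),.103),ray(*S(596,232),.103))
print('cap z=.162',ray(*T(99,519),.162),ray(*S(78,309),.162),'foot',ray(*T(143,490),.006),ray(*S(125,475),.006))
for n,u in (('plateBL',(94,362)),('plateBR',(531,334)),('TL',(75,80)),('TR',(503,68))): print(n,ray(*T(*u),.01 if 'B' in n else .05))
for h in (.05,.06,.07): print(h,ray(*T(259,81),h),ray(*S(445,93),h))
E
```

```text
bush (array([ 0.5996, -0.1228,  0.0964]), [[0.1, -0.0], [-0.1, 0.0]])
plungertop (array([ 0.6897, -0.1181,  0.0967]), [[0.2, -0.1], [-0.3, 0.0]])
block (array([ 0.6839, -0.0049,  0.0548]), [[-0.1, 0.1], [0.2, -0.0]])
pencap (array([0.427 , 0.0687, 0.1578]), [[0.1, -0.0], [-0.1, -0.0]])
foot (array([ 0.4271,  0.0685, -0.0019]), [[-0.0, 0.0], [0.0, 0.0]])
railL (array([0.6482, 0.1063, 0.0494]), [[-0.1, 0.1], [0.2, 0.0]])
railR (array([ 0.6727, -0.1517,  0.0551]), [[0.2, -0.1], [-0.3, 0.0]])
plateBL (array([0.5091, 0.1008, 0.0038]), [[0.1, -0.0], [-0.2, -0.0]])
plateBR (array([ 0.5311, -0.1803,  0.0041]), [[-0.0, 0.0], [0.0, -0.0]])
jar (array([ 0.4398, -0.1415,  0.0554]), [[-0.0, 0.0], [0.0, -0.0]])
bush z=.103 [ 0.59895946 -0.12224576  0.103     ] [ 0.59525791 -0.12421345  0.103     ]
cap z=.162 [0.42743959 0.06813933 0.162     ] [0.42494949 0.06657843 0.162     ] foot [0.42789066 0.06724671 0.006     ] [0.42369856 0.06557556 0.006     ]
plateBL [0.5090564  0.09998097 0.01      ]
plateBR [ 0.53101009 -0.17964323  0.01      ]
TL [0.68386845 0.10924637 0.05      ]
TR [ 0.69537005 -0.1563679   0.05      ]
0.05 [ 0.68494821 -0.00493343  0.05      ] [ 0.68734589 -0.00307105  0.05      ]
0.06 [ 0.68313324 -0.00562873  0.06      ] [ 0.6799542  -0.00622293  0.06      ]
0.07 [ 0.68131826 -0.00632404  0.07      ] [ 0.6725625  -0.00937482  0.07      ]
```

```bash
python3 - <<'E'
from h import *
for o in(r,status,cams):
    print([a for a in dir(o) if a[0]!='_'])
s=status.get_state();print({k:np.round(v,4) for k,v in s.items()})
E
ls
```

```text
['Unreachable', 'finish_job', 'grip_depth']
['get_state']
['camera_params', 'snapshot']
{'clock': np.float64(1.7), 'q': array([-1.1262,  0.6891, -0.1946,  1.5653,  0.1573,  0.9025, -0.2151]), 'qd': array([-0.0002, -0.0003, -0.0002,  0.0002,  0.0006, -0.0007, -0.0002]), 'joint_torque': array([-0.00000e+00, -5.27478e+01, -1.26700e+00, -1.53742e+01,
       -5.20000e-02, -6.00000e-04,  0.00000e+00]), 'tool_pos': array([0.2496, 0.573 , 0.4047]), 'eef_rot': array([0.204, 0.979, 0.   , 0.   ]), 'contact_force': array([-0.2867, -0.0504, -0.1793]), 'moment': array([ 0.0241,  0.0213, -0.0274]), 'finger_force': np.float64(0.0), 'opening': np.float64(0.9976)}
h.py
pics
```

```bash
cat >> h.py <<'E'
from scipy.spatial.transform import Rotation as Ro, Slerp
def ori(psi,tilt):
    p,t=np.radians([psi,tilt]); z=np.array([np.sin(t)*np.cos(p),np.sin(t)*np.sin(p),-np.cos(t)]); y=np.array([-np.sin(p),np.cos(p),0])
    return Ro.from_matrix(np.c_[np.cross(y,z),y,z])
def plan(goals,op=100,cur=None):
    "goals: list of (grasp point xyz, psi, tilt, nrows)"
    s=status.get_state(); p,R=(np.array(s['tool_pos']),Ro.from_quat(s['eef_rot'])) if cur is None else cur
    out=[]
    for g,psi,t,n in goals:
        R1=ori(psi,t); p1=np.array(g)-.147*R1.as_matrix()[:,2]; p0,R0=p,R; dv=(R0.inv()*R1).as_rotvec()
        for k in range(1,n+1):
            pt=p0+(p1-p0)*k/n; d=R.inv().apply(pt-p); w=(R.inv()*R0*Ro.from_rotvec(dv*k/n)).as_rotvec(degrees=True)
            d=d.round(4);w=w.round(2); out.append([op,*d.tolist(),*w.tolist()]); p=p+R.apply(d); R=R*Ro.from_rotvec(w,degrees=True)
    for i in range(0,len(out),8): print('['+','.join('['+','.join('%g'%x for x in o)+']' for o in out[i:i+8])+']')
def where():
    s=status.get_state();R=Ro.from_quat(s['eef_rot']).as_matrix();z=R[:,2];g=s['tool_pos']+.147*z
    print('t',round(s['clock'],2),'grasp',g.round(4),'psi',np.degrees(np.arctan2(z[1],z[0])).round(1),'tilt',np.degrees(np.arccos(-z[2])).round(1),'ytilt',R[2,1].round(3),'q',np.round(s['q'],2),'F',np.round(s['contact_force'],1),'op',round(float(s['opening']),3),'ff',np.round(s['finger_force'],1))
E
python3 - <<'E'
from h import *
psi=-60; a=np.array([np.cos(np.radians(psi)),np.sin(np.radians(psi)),0])
pen=np.array([.426,.067,.096])
plan([(pen-.13*a+[0,0,.12],psi,70,16)])
E
```

```text
[[100,-0.0093,-0.0146,0.0087,1.39,-4.22,1.98],[100,-0.009,-0.0141,0.0096,1.39,-4.22,1.99],[100,-0.0089,-0.0136,0.0107,1.39,-4.22,1.98],[100,-0.0084,-0.0129,0.0116,1.39,-4.22,1.99],[100,-0.008,-0.0124,0.0126,1.39,-4.21,1.98],[100,-0.0075,-0.0118,0.0134,1.39,-4.22,1.99],[100,-0.0068,-0.0113,0.0142,1.39,-4.22,1.98],[100,-0.0062,-0.0106,0.0149,1.39,-4.22,1.99]]
[[100,-0.0053,-0.0101,0.0157,1.39,-4.22,1.98],[100,-0.0046,-0.0095,0.0162,1.39,-4.22,1.98],[100,-0.0036,-0.009,0.0168,1.39,-4.22,1.99],[100,-0.0027,-0.0084,0.0172,1.39,-4.22,1.98],[100,-0.0017,-0.0079,0.0175,1.39,-4.21,1.99],[100,-0.0007,-0.0075,0.0179,1.39,-4.22,1.98],[100,0.0004,-0.0071,0.018,1.39,-4.22,1.99],[100,0.0015,-0.0066,0.0182,1.39,-4.22,1.98]]
```

play_rows([
  [100, -0.0093, -0.0146, 0.0087, 1.4, -4.2, 2],
  [100, -0.009, -0.0141, 0.0096, 1.4, -4.2, 2],
  [100, -0.0089, -0.0136, 0.0107, 1.4, -4.2, 2],
  [100, -0.0084, -0.0129, 0.0116, 1.4, -4.2, 2],
  [100, -0.008, -0.0124, 0.0126, 1.4, -4.2, 2],
  [100, -0.0075, -0.0118, 0.0134, 1.4, -4.2, 2],
  [100, -0.0068, -0.0113, 0.0142, 1.4, -4.2, 2],
  [100, -0.0062, -0.0106, 0.0149, 1.4, -4.2, 2],
])

```text
clock: 2.7
tool_pos: [0.2704, 0.4359, 0.3354]
eef_rot: [0.327, 0.895, -0.153, 0.263]
contact_force: [-0.0, 0.3, -0.9]
opening: 0.998
finger_force: 0.0
```

play_rows([
  [100, -0.0053, -0.0101, 0.0157, 1.4, -4.2, 2],
  [100, -0.0046, -0.0095, 0.0162, 1.4, -4.2, 2],
  [100, -0.0036, -0.009, 0.0168, 1.4, -4.2, 2],
  [100, -0.0027, -0.0084, 0.0172, 1.4, -4.2, 2],
  [100, -0.0017, -0.0079, 0.0175, 1.4, -4.2, 2],
  [100, -0.0007, -0.0075, 0.0179, 1.4, -4.2, 2],
  [100, 0.0004, -0.0071, 0.018, 1.4, -4.2, 2],
  [100, 0.0015, -0.0066, 0.0182, 1.4, -4.2, 2],
])

```text
clock: 3.7
tool_pos: [0.291, 0.2994, 0.2654]
eef_rot: [0.412, 0.709, -0.287, 0.495]
contact_force: [-0.8, 0.7, 0.3]
opening: 1.0
finger_force: 0.0
```

```bash
python3 - <<'E'
from h import *
where()
psi=-60; a=np.array([np.cos(np.radians(psi)),np.sin(np.radians(psi)),0])
pen=np.array([.426,.067,.096])
plan([(pen-.11*a+[0,0,0.01],psi,70,8)])
E
```

```text
t 3.7 grasp [0.3594 0.1796 0.2146] psi -60.3 tilt 69.8 ytilt 0.0 q [-1.52  1.08  0.55  2.15  0.66  0.87 -1.18] F [-0.8  0.7  0.3] op 1.0 ff 0.0
[[100,0.0119,0.0001,0.0071,-0.03,-0.03,-0.01],[100,0.0119,0.0001,0.0072,-0.04,-0.02,-0.02],[100,0.0119,0.0001,0.0071,-0.03,-0.03,-0.01],[100,0.012,0.0001,0.0071,-0.03,-0.03,-0.01],[100,0.0119,0.0001,0.0071,-0.03,-0.02,-0.01],[100,0.0119,0.0001,0.0071,-0.04,-0.03,-0.02],[100,0.012,0.0001,0.0071,-0.03,-0.03,-0.01],[100,0.0119,0,0.0071,-0.03,-0.02,-0.01]]
```

play_rows([
  [100, 0.012, 0, 0.007, 0, 0, 0],
  [100, 0.012, 0, 0.007, 0, 0, 0],
  [100, 0.012, 0, 0.007, 0, 0, 0],
  [100, 0.012, 0, 0.007, 0, 0, 0],
  [100, 0.012, 0, 0.007, 0, 0, 0],
  [100, 0.012, 0, 0.007, 0, 0, 0],
  [100, 0.012, 0, 0.007, 0, 0, 0],
  [100, 0.012, 0, 0.007, 0, 0, 0],
])

```text
clock: 4.7
tool_pos: [0.3005, 0.2822, 0.1555]
eef_rot: [0.412, 0.71, -0.288, 0.494]
contact_force: [-0.7, 0.5, 0.5]
opening: 0.999
finger_force: 0.0
```

```bash
python3 - <<'E'
from h import *
where()
for c in('scene','top'): 
    snap(c,c+'2.png')
    print([(round(d['score'],2),world(c,d['at']).round(4).tolist()) for d in finder.spot_in(c,'pen_grip')[:1]])
a=cv2.imread('pics/top2.png')[200:300,220:330]; b=cv2.imread('pics/scene2.png')[160:280,150:280]
cv2.imwrite('pics/z2.png',np.hstack([cv2.resize(a,(400,364)),cv2.resize(b,(394,364))]))
plan([([.426,.067,.098],-60,70,8)])
E
```

```text
t 4.7 grasp [0.3688 0.1624 0.1046] psi -60.3 tilt 69.7 ytilt -0.001 q [-1.48  1.31  0.52  2.12  0.67  0.7  -1.31] F [-0.7  0.5  0.5] op 0.999 ff 0.0
[(0.81, [0.4198, 0.0666, 0.1222])]
[(0.69, [0.6587, -0.1223, 0.0856])]
[[100,-0.0038,0.0002,0.0134,-0.04,-0.02,-0],[100,-0.0039,0.0002,0.0133,-0.04,-0.03,-0.01],[100,-0.0038,0.0002,0.0134,-0.04,-0.02,0],[100,-0.0038,0.0002,0.0134,-0.04,-0.03,-0],[100,-0.0038,0.0002,0.0134,-0.04,-0.02,-0],[100,-0.0038,0.0002,0.0133,-0.04,-0.03,-0.01],[100,-0.0038,0.0001,0.0134,-0.04,-0.02,0],[100,-0.0038,0.0002,0.0134,-0.04,-0.02,-0]]
```

View pics/z2.png

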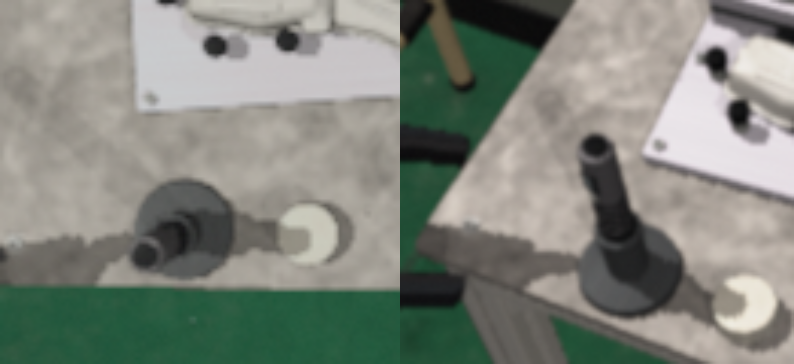

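The crops show the open fingers to the left of the pen and straddling it, with a clear path to it. I'll go in.

play_rows([
  [100, -0.0038, 0.0002, 0.0134, 0, 0, 0],
  [100, -0.0038, 0.0002, 0.0134, 0, 0, 0],
  [100, -0.0038, 0.0002, 0.0134, 0, 0, 0],
  [100, -0.0038, 0.0002, 0.0134, 0, 0, 0],
  [100, -0.0038, 0.0002, 0.0134, 0, 0, 0],
  [100, -0.0038, 0.0002, 0.0134, 0, 0, 0],
  [100, -0.0038, 0.0002, 0.0134, 0, 0, 0],
  [100, -0.0038, 0.0002, 0.0134, 0, 0, 0],
])

```text
clock: 5.9
tool_pos: [0.3571, 0.1865, 0.1484]
eef_rot: [0.412, 0.71, -0.287, 0.494]
contact_force: [-0.3, 0.2, -0.1]
opening: 1.002
finger_force: 0.0
```

```bash
python3 - <<'E'
from h import *
where()
snap('top','top3.png');snap('scene','scene3.png')
a=cv2.imread('pics/top3.png')[200:300,220:330]; b=cv2.imread('pics/scene3.png')[160:280,150:280]
cv2.imwrite('pics/z3.png',np.hstack([cv2.resize(a,(400,364)),cv2.resize(b,(394,364))]))
E
```

```text
t 5.9 grasp [0.4254 0.0667 0.0975] psi -60.3 tilt 69.7 ytilt -0.0 q [-1.39  1.47  0.74  2.25  0.93  0.34 -1.47] F [-0.3  0.2 -0.1] op 1.002 ff 0.0
```

View pics/z3.png

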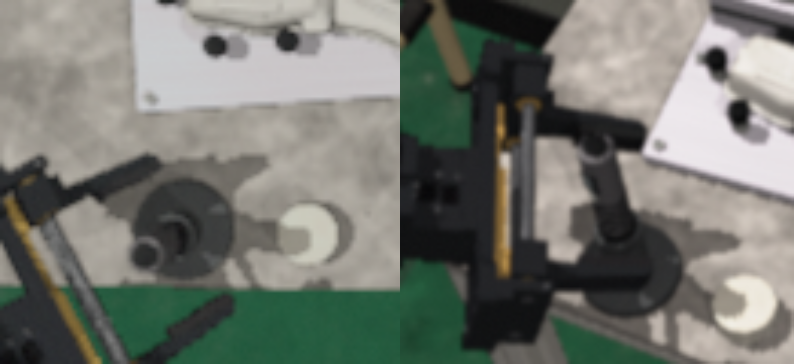

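The fingers straddle the handle evenly at grip height, so I'll close them.

play_rows([
  [0, 0, 0, 0, 0, 0, 0],
  [0, 0, 0, 0, 0, 0, 0],
  [0, 0, 0, 0, 0, 0, 0],
  [0, 0, 0, 0, 0, 0, 0],
  [0, 0, 0, 0, 0, 0, 0],
  [0, 0, 0, 0, 0, 0, 0],
  [0, 0, 0, 0, 0, 0, 0],
], grip_force=45)

```text
clock: 6.88
tool_pos: [0.357, 0.1867, 0.148]
eef_rot: [0.412, 0.71, -0.288, 0.494]
contact_force: [1.0, -0.5, -0.6]
opening: 0.234
finger_force: 44.6
```

```bash
python3 - <<'E'
from h import *
where()
plan([([.4254,.0667,.1975],-60,70,6)],op=0)
E
```

```text
t 6.88 grasp [0.4254 0.0669 0.0972] psi -60.3 tilt 69.8 ytilt -0.001 q [-1.39  1.47  0.74  2.25  0.93  0.34 -1.47] F [ 1.  -0.5 -0.6] op 0.234 ff 44.6
[[0,-0.0156,-0.0002,-0.0058,-0.05,-0.04,-0.01],[0,-0.0156,-0.0001,-0.0057,-0.04,-0.04,-0.01],[0,-0.0156,-0.0001,-0.0057,-0.05,-0.03,-0],[0,-0.0156,-0.0002,-0.0057,-0.05,-0.04,-0.01],[0,-0.0156,-0.0001,-0.0058,-0.05,-0.04,-0.01],[0,-0.0157,-0.0002,-0.0057,-0.04,-0.04,-0.01]]
```

play_rows([
  [0, -0.0131, 0, -0.0048, 0, 0, 0],
  [0, -0.0131, 0, -0.0048, 0, 0, 0],
  [0, -0.0131, 0, -0.0048, 0, 0, 0],
  [0, -0.0131, 0, -0.0048, 0, 0, 0],
  [0, -0.0131, 0, -0.0048, 0, 0, 0],
  [0, -0.0131, 0, -0.0048, 0, 0, 0],
  [0, -0.0131, 0, -0.0048, 0, 0, 0],
  [0, -0.0131, 0, -0.0048, 0, 0, 0],
])

```text
clock: 7.88
tool_pos: [0.3571, 0.1864, 0.2605]
eef_rot: [0.412, 0.71, -0.288, 0.494]
contact_force: [0.2, 0.6, -1.6]
opening: 0.232
finger_force: 44.5
```

```bash
python3 - <<'E'
from h import *
where()
plan([([.598,-.122,.222],-60,70,14),([.598,-.122,.222],-60,70,2)],op=0)
E
```

```text
t 7.88 grasp [0.4253 0.0666 0.2096] psi -60.3 tilt 69.8 ytilt -0.001 q [-1.39  1.22  0.81  2.32  0.97  0.45 -1.32] F [ 0.2  0.6 -1.6] op 0.232 ff 44.5
[[0,-0.007,0.004,0.0164,-0.02,-0.02,-0],[0,-0.0069,0.004,0.0164,-0.02,-0.02,-0.01],[0,-0.0069,0.0039,0.0164,-0.03,-0.01,0],[0,-0.007,0.004,0.0164,-0.02,-0.02,-0],[0,-0.0069,0.0039,0.0165,-0.02,-0.02,-0],[0,-0.0069,0.004,0.0164,-0.02,-0.02,-0.01],[0,-0.007,0.0039,0.0164,-0.03,-0.01,0],[0,-0.0069,0.004,0.0164,-0.02,-0.02,-0]]
[[0,-0.0069,0.0039,0.0165,-0.02,-0.02,-0],[0,-0.0069,0.0039,0.0164,-0.02,-0.02,-0.01],[0,-0.0069,0.0039,0.0164,-0.02,-0.01,0],[0,-0.0069,0.0039,0.0165,-0.03,-0.02,-0],[0,-0.0069,0.0039,0.0164,-0.02,-0.02,-0],[0,-0.0069,0.0039,0.0165,-0.02,-0.02,-0.01],[0,0,0,-0,-0,0,0],[0,0,0,-0,-0,0,0]]
```

play_rows([
  [0, -0.007, 0.004, 0.0164, 0, 0, 0],
  [0, -0.007, 0.004, 0.0164, 0, 0, 0],
  [0, -0.007, 0.004, 0.0164, 0, 0, 0],
  [0, -0.007, 0.004, 0.0164, 0, 0, 0],
  [0, -0.007, 0.004, 0.0164, 0, 0, 0],
  [0, -0.007, 0.004, 0.0164, 0, 0, 0],
  [0, -0.007, 0.004, 0.0164, 0, 0, 0],
  [0, -0.007, 0.004, 0.0164, 0, 0, 0],
])

```text
clock: 8.88
tool_pos: [0.455, 0.0793, 0.267]
eef_rot: [0.411, 0.71, -0.287, 0.494]
contact_force: [-0.1, 0.2, -2.2]
opening: 0.235
finger_force: 44.5
```

play_rows([
  [0, -0.007, 0.004, 0.0164, 0, 0, 0],
  [0, -0.007, 0.004, 0.0164, 0, 0, 0],
  [0, -0.007, 0.004, 0.0164, 0, 0, 0],
  [0, -0.007, 0.004, 0.0164, 0, 0, 0],
  [0, -0.007, 0.004, 0.0164, 0, 0, 0],
  [0, -0.007, 0.004, 0.0164, 0, 0, 0],
  [0, 0, 0, 0, 0, 0, 0],
  [0, 0, 0, 0, 0, 0, 0],
])

```text
clock: 9.88
tool_pos: [0.528, -0.0008, 0.2718]
eef_rot: [0.412, 0.71, -0.287, 0.494]
contact_force: [-0.0, 0.5, -0.4]
opening: 0.233
finger_force: 44.5
```

```bash
python3 - <<'E'
from h import *
where()
for c in('scene','top'):
    snap(c,c+'4.png')
    for l in ('bush','pen'):
        print(c,l,[(round(d['score'],2),world(c,d['at']).round(4).tolist()) for d in finder.spot_in(c,l)[:1]])
a=cv2.imread('pics/top4.png')[130:230,290:390]; b=cv2.imread('pics/scene4.png')[110:210,285:385]
cv2.imwrite('pics/z4.png',np.hstack([cv2.resize(x,(400,400),interpolation=cv2.INTER_CUBIC) for x in(a,b)]))
g=[.598,-.122]
for z in (.142,.222,.288): print(z,[np.round((np.array(proj(c,[*g,z]))-o)*4) for c,o in(('top',(290,130)),('scene',(285,110)))])
E
```

```text
t 9.88 grasp [ 0.5963 -0.1206  0.2209] psi -60.3 tilt 69.7 ytilt -0.002 q [-0.87  1.24  0.94  2.18  1.98  0.38 -1.96] F [-0.   0.5 -0.4] op 0.233 ff 44.5
scene bush [(0.68, [0.6319, -0.1259, 0.0841])]
scene pen [(0.67, [0.586, -0.1192, 0.2564])]
top bush [(0.66, [0.6685, -0.1155, 0.0889])]
top pen [(0.67, [0.5941, -0.1154, 0.2812])]
0.142 [array([236., 249.]), array([238., 260.])]
0.222 [array([247., 234.]), array([248., 156.])]
0.288 [array([258., 219.]), array([258.,  58.])]
```

View pics/z4.png

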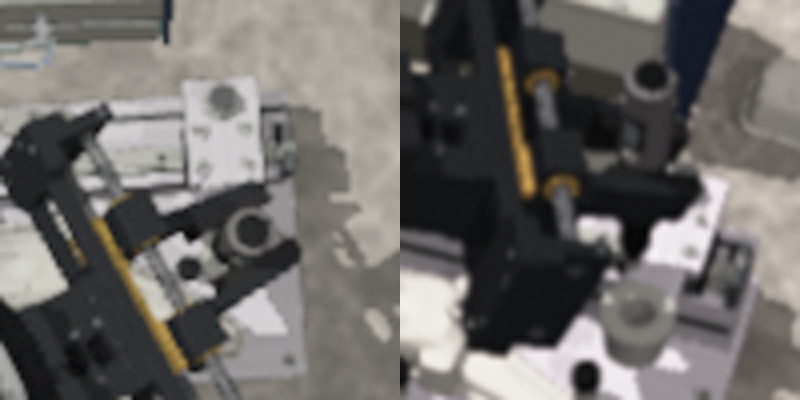

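```bash
python3 - <<'E'
from h import *
im=cv2.imread('pics/scene1.png'); 
# refine bush mouth (dark hole) centroid and bush ring
for c,o in(('top1',(348,193.5)),('scene1',(344.2,187.3))):
    g=cv2.cvtColor(cv2.imread(f'pics/{c}.png'),cv2.COLOR_BGR2GRAY); u,v=map(round,o); print(c,'\n',g[v-9:v+9,u-10:u+11])
for c,o in(('top4',(352.5,187.5)),('scene4',(347.75,129.2))):
    g=cv2.cvtColor(cv2.imread(f'pics/{c}.png'),cv2.COLOR_BGR2GRAY); u,v=map(round,o); print(c,'\n',g[v-7:v+8,u-8:u+9])
print('cap',ray('top',352.5,187.5,.287),ray('scene',347.75,129.2,.287))
print('bush',ray('scene',344.2,187.3,.103))
E
```

```text
top1 
 [[194 194 183 171 178 179 180 171 164 172 168 169 179 190 195 191 175 161
  138 138 137]
 [195 195 183 171 178 178 177 170 165 171 168 166 172 177 176 168 176 174
  136 136 132]
 [194 194 182 170 179 175 173 173 173 173 173 172 173 169 162 164 181 174
  137 133 121]
 [195 195 179 164 175 171 171 172 172 172 173 173 173 172 171 171 175 162
  139 131 119]
 [195 195 178 160 173 172 172 174 174 169 164 170 175 175 174 173 168 150
  134 136 128]
 [195 195 182 165 173 172 173 165 147 130 120 128 153 172 175 174 171 157
  138 138 135]
 [195 193 185 172 172 173 164 143 148 163 152 122 110 151 173 174 173 163
  145 137 137]
 [193 189 179 173 172 171 164 164 183 193 189 177 145 133 169 175 172 168
  150 134 139]
 [168 171 170 172 171 166 172 190 195 196 196 195 173 129 156 174 172 171
  157 137 139]
 [102 140 166 171 170 166 178 195 195 196 196 195 181 140 147 175 172 171
  156 135 139]
 [ 34  93 151 173 171 169 176 189 195 194 194 194 184 159 160 175 175 172
  156 135 138]
 [ 32  43 135 176 174 172 171 181 192 194 195 195 183 166 171 175 174 167
  151 138 137]
 [ 36  40 128 172 176 174
[... 3692 characters left out ...]
 28  26]
 [ 74 105 116  81  39  23  22  22  24  22  20  40  80  90  59  31  25]
 [ 64  96 117  94  54  28  22  22  21  21  23  44  82  85  54  30  26]
 [ 59  85 115 112  81  52  37  26  24  29  37  57  75  70  44  27  26]
 [ 58  70  97 116 110  94  79  59  53  66  69  78  77  64  41  28  26]
 [ 73  67  70  97 112 117 114  97  92 101  93  87  74  58  38  27  26]
 [ 88  74  58  67  82  96 105 101  98  98  86  71  63  59  41  27  25]
 [ 80  70  56  53  56  62  68  70  69  68  63  56  57  62  45  29  24]
 [ 56  56  54  52  51  51  51  54  54  55  56  54  54  56  40  28  25]]
cap [ 0.59315637 -0.11862069  0.287     ] [ 0.58767851 -0.12265178  0.287     ]
bush [ 0.59702172 -0.12398525  0.103     ]
```

```bash
python3 - <<'E'
from h import *
print('cap',ray('top',352.6,187.3,.287),ray('scene',347.3,128,.287))
print('bush',ray('top',348.25,193.65,.103),ray('scene',343.6,187.7,.103))
print(tri([('top',352.6,187.3),('scene',347.3,128)]),tri([('top',348.25,193.65),('scene',343.6,187.7)]))
print([proj(c,[.5963,-.1206,z]) for c in('top','scene') for z in (.287,.141)])
E
```

```text
cap [ 0.5935259 -0.1187997  0.287    ] [ 0.58992021 -0.12100852  0.287     ]
bush [ 0.59861797 -0.12283066  0.103     ] [ 0.59563722 -0.12321391  0.103     ]
(array([ 0.5942, -0.1195,  0.2818]), [[0.1, -0.1], [-0.2, 0.0]]) (array([ 0.5989, -0.1227,  0.0985]), [[-0.2, 0.1], [0.2, -0.0]])
[(np.float64(353.6004020578346), np.float64(185.80271048050548)), (np.float64(348.3529878669188), np.float64(193.13105634361634)), (np.float64(348.3651140810754), np.float64(125.33434172025865)), (np.float64(343.5620029977885), np.float64(175.84989583753952))]
```

```bash
python3 - <<'E'
from h import *
plan([([.601,-.1238,.2209],-60.3,69.8,3),([.601,-.1238,.165],-60.3,69.8,5)],op=0)
E
```

```text
[[0,-0.0005,0.0007,0.0016,0.01,-0.01,0.03],[0,-0.0005,0.0007,0.0015,0.02,-0.02,0.04],[0,-0.0005,0.0007,0.0016,0.01,-0.01,0.03],[0,0.0105,0,0.0039,0,0,0],[0,0.0105,0,0.0038,0,0,0],[0,0.0104,0,0.0039,0,0,0],[0,0.0105,0,0.0038,0,0,0],[0,0.0105,0,0.0039,0,0,0]]
```

play_rows([
  [0, -0.0005, 0.0007, 0.0016, 0, 0, 0],
  [0, -0.0005, 0.0007, 0.0016, 0, 0, 0],
  [0, -0.0005, 0.0007, 0.0016, 0, 0, 0],
  [0, 0.0105, 0, 0.0039, 0, 0, 0],
  [0, 0.0105, 0, 0.0039, 0, 0, 0],
  [0, 0.0105, 0, 0.0039, 0, 0, 0],
  [0, 0.0105, 0, 0.0039, 0, 0, 0],
  [0, 0.0105, 0, 0.0039, 0, 0, 0],
])

```text
clock: 11.18
tool_pos: [0.5326, -0.005, 0.215]
eef_rot: [0.412, 0.709, -0.288, 0.494]
contact_force: [-3.6, 0.5, 2.0]
opening: 0.235
finger_force: 44.2
```

play_rows([
  [0, 0.0019, 0, 0.0007, 0, 0, 0],
  [0, 0.0019, 0, 0.0007, 0, 0, 0],
  [0, 0.0019, 0, 0.0007, 0, 0, 0],
  [0, 0, 0, 0, 0, 0, 0],
])

```text
clock: 11.68
tool_pos: [0.5322, -0.0051, 0.2098]
eef_rot: [0.412, 0.709, -0.288, 0.494]
contact_force: [-5.0, -0.8, 0.6]
opening: 0.234
finger_force: 44.2
```

```bash
python3 - <<'E'
from h import *
where()
E
```

```text
t 11.68 grasp [ 0.6004 -0.125   0.159 ] psi -60.4 tilt 69.8 ytilt -0.002 q [-0.82  1.34  0.84  2.15  1.97  0.45 -2.05] F [-5.  -0.8  0.6] op 0.234 ff 44.2
```

play_rows([
  [0, 0.0002, -0.0009, -0.0005, 0, 0, 0],
  [0, 0.0002, -0.0009, -0.0005, 0, 0, 0],
  [0, 0, 0, 0, 0, 0, 0],
])

```text
clock: 12.05
tool_pos: [0.531, -0.0045, 0.2096]
eef_rot: [0.412, 0.71, -0.287, 0.495]
contact_force: [-3.5, -1.5, -0.2]
opening: 0.238
finger_force: 44.4
```

```bash
python3 - <<'E'
from h import *
where()
E
```

```text
t 12.05 grasp [ 0.5995 -0.1242  0.1588] psi -60.2 tilt 69.8 ytilt -0.0 q [-0.82  1.34  0.83  2.16  1.98  0.45 -2.06] F [-3.5 -1.5 -0.2] op 0.238 ff 44.4
```

play_rows([
  [0, 0.0002, -0.0013, -0.0007, 0, 0, 0],
  [0, 0.0002, -0.0013, -0.0007, 0, 0, 0],
  [0, 0, 0, 0, 0, 0, 0],
])

```text
clock: 12.42
tool_pos: [0.5284, -0.0041, 0.2095]
eef_rot: [0.411, 0.71, -0.287, 0.495]
contact_force: [1.7, -0.6, -2.3]
opening: 0.236
finger_force: 44.6
```

```bash
python3 - <<'E'
from h import *
where(); print(status.get_state()['moment'])
snap('top','top5.png');snap('scene','scene5.png')
a=cv2.imread('pics/top5.png')[140:220,300:380]; b=cv2.imread('pics/scene5.png')[130:210,295:375]
cv2.imwrite('pics/z5.png',np.hstack([cv2.resize(x,(400,400),interpolation=cv2.INTER_CUBIC) for x in(a,b)]))
E
```

```text
t 12.43 grasp [ 0.5971 -0.1237  0.1586] psi -60.2 tilt 69.7 ytilt 0.0 q [-0.82  1.33  0.83  2.17  1.98  0.46 -2.07] F [ 1.7 -0.6 -2.3] op 0.236 ff 44.6
[1.01143588 0.54406181 0.13733736]
```

View pics/z5.png

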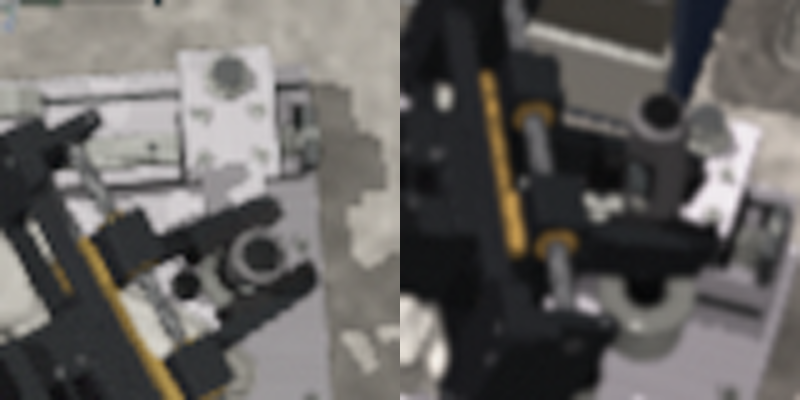

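The nozzle is inside the bush mouth. I'll back off 0.7 mm in x and go on down.

play_rows([
  [0, -0.0001, 0.0006, 0.0003, 0, 0, 0],
  [0, 0.0019, 0, 0.0007, 0, 0, 0],
  [0, 0.0019, 0, 0.0007, 0, 0, 0],
  [0, 0.0019, 0, 0.0007, 0, 0, 0],
  [0, 0, 0, 0, 0, 0, 0],
])

```text
clock: 13.15
tool_pos: [0.5285, -0.0046, 0.2033]
eef_rot: [0.411, 0.71, -0.287, 0.494]
contact_force: [1.4, -0.2, -1.5]
opening: 0.24
finger_force: 44.6
```

```bash
python3 - <<'E'
from h import *
where(); print(status.get_state()['moment'])
E
```

```text
t 13.15 grasp [ 0.5969 -0.1243  0.1524] psi -60.3 tilt 69.8 ytilt -0.001 q [-0.82  1.34  0.82  2.16  1.98  0.46 -2.07] F [ 1.4 -0.2 -1.5] op 0.24 ff 44.6
[1.05908057 0.49477568 0.06161314]
```

play_rows([
  [0, -0.0001, 0.0005, 0.0003, 0, 0, 0],
  [0, 0.0019, 0, 0.0007, 0, 0, 0],
  [0, 0.0019, 0, 0.0007, 0, 0, 0],
  [0, 0.0019, 0, 0.0007, 0, 0, 0],
  [0, 0.0019, 0, 0.0007, 0, 0, 0],
  [0, 0, 0, 0, 0, 0, 0],
])

```text
clock: 13.9
tool_pos: [0.529, -0.0046, 0.1953]
eef_rot: [0.411, 0.71, -0.288, 0.494]
contact_force: [-0.1, -0.0, -2.0]
opening: 0.237
finger_force: 44.5
```

```bash
python3 - <<'E'
from h import *
where(); print(status.get_state()['moment'])
E
```

```text
t 13.9 grasp [ 0.5974 -0.1244  0.1444] psi -60.3 tilt 69.8 ytilt -0.001 q [-0.82  1.36  0.81  2.16  1.98  0.47 -2.08] F [-0.1 -0.  -2. ] op 0.237 ff 44.5
[ 1.00657918  0.57481142 -0.00917465]
```

play_rows([
  [0, 0.0019, 0, 0.0007, 0, 0, 0],
  [0, 0.0019, 0, 0.0007, 0, 0, 0],
  [0, 0.0009, 0, 0.0003, 0, 0, 0],
  [0, 0, 0, 0, 0, 0, 0],
])

```text
clock: 14.4
tool_pos: [0.5291, -0.0046, 0.1904]
eef_rot: [0.412, 0.71, -0.287, 0.494]
contact_force: [-0.0, 1.3, -1.1]
opening: 0.233
finger_force: 44.5
```

play_rows([
  [0, 0.0009, 0, 0.0003, 0, 0, 0],
  [0, 0, 0, 0, 0, 0, 0],
])

```text
clock: 14.65
tool_pos: [0.5291, -0.0046, 0.1895]
eef_rot: [0.412, 0.71, -0.287, 0.494]
contact_force: [1.0, 0.1, -1.2]
opening: 0.234
finger_force: 44.5
```

play_rows([
  [0, 0.0009, 0, 0.0003, 0, 0, 0],
  [0, 0, 0, 0, 0, 0, 0],
])

```text
clock: 14.9
tool_pos: [0.5291, -0.0047, 0.1889]
eef_rot: [0.411, 0.709, -0.287, 0.495]
contact_force: [0.5, -0.0, 0.4]
opening: 0.239
finger_force: 44.5
```

```bash
python3 - <<'E'
from h import *
where(); print(status.get_state()['moment'])
E
```

```text
t 14.9 grasp [ 0.5975 -0.1245  0.1382] psi -60.3 tilt 69.8 ytilt -0.001 q [-0.82  1.37  0.8   2.15  1.97  0.47 -2.09] F [ 0.5 -0.   0.4] op 0.239 ff 44.5
[0.7476471  0.4401242  0.15358095]
```

play_rows([
  [0, 0.0009, 0, 0.0003, 0, 0, 0],
  [0, 0.0005, 0, 0.0002, 0, 0, 0],
  [0, 0, 0, 0, 0, 0, 0],
])

```text
clock: 15.28
tool_pos: [0.5291, -0.005, 0.1884]
eef_rot: [0.411, 0.708, -0.288, 0.496]
contact_force: [0.1, 1.5, 5.6]
opening: 0.234
finger_force: 44.3
```

```bash
python3 - <<'E'
from h import *
where()
yb=np.array([-.078,.997,0]); R=Ro.from_quat(status.get_state()['eef_rot'])
print('10mm +yb in tool',(R.inv().apply(yb)*10).round(2),'1mm +xb',R.inv().apply([.997,.078,0]).round(2))
E
```

```text
t 15.28 grasp [ 0.5976 -0.125   0.138 ] psi -60.3 tilt 70.0 ytilt 0.0 q [-0.82  1.37  0.8   2.15  1.97  0.48 -2.09] F [0.1 1.5 5.6] op 0.234 ff 44.3
10mm +yb in tool [ 3.1   4.27 -8.5 ] 1mm +xb [-0.15  0.9   0.4 ]
```

play_rows([
  [0, 0.0031, 0.0043, -0.0085, 0, 0, 0],
  [0, 0.0031, 0.0043, -0.0085, 0, 0, 0],
  [0, 0.0031, 0.0043, -0.0085, 0, 0, 0],
  [0, 0.0031, 0.0043, -0.0085, 0, 0, 0],
  [0, 0, 0, 0, 0, 0, 0],
])

```text
clock: 15.9
tool_pos: [0.5261, 0.0364, 0.1884]
eef_rot: [0.411, 0.709, -0.287, 0.496]
contact_force: [-0.4, 0.3, 6.6]
opening: 0.234
finger_force: 44.4
```

```bash
python3 - <<'E'
from h import *
where()
E
```

```text
t 15.9 grasp [ 0.5948 -0.0834  0.1381] psi -60.1 tilt 70.0 ytilt 0.0 q [-0.93  1.41  0.88  2.13  1.82  0.35 -1.98] F [-0.4  0.3  6.6] op 0.234 ff 44.4
```

play_rows([
  [0, 0.0031, 0.0043, -0.0085, 0, 0, 0],
  [0, 0.0031, 0.0043, -0.0085, 0, 0, 0],
  [0, 0.0031, 0.0043, -0.0085, 0, 0, 0],
  [0, 0.0015, 0.0021, -0.0042, 0, 0, 0],
  [0, 0, 0, 0, 0, 0, 0],
])

```text
clock: 16.52
tool_pos: [0.5233, 0.0711, 0.1884]
eef_rot: [0.411, 0.709, -0.287, 0.496]
contact_force: [-1.1, 1.6, 7.6]
opening: 0.236
finger_force: 44.4
```

```bash
python3 - <<'E'
from h import *
where()
E
```

```text
t 16.52 grasp [ 0.592  -0.0487  0.1381] psi -60.2 tilt 70.0 ytilt -0.0 q [-1.04  1.48  0.99  2.1   1.57  0.2  -1.77] F [-1.1  1.6  7.6] op 0.236 ff 44.4
```

```bash
python3 - <<'E'
from h import *
g=np.array([.592,-.0487,.1381])
plan([(g,-54.2,70,2)],op=0)
print();plan([(g,-66.2,70,2)],op=0)
E
```

```text
[[0,-0.0001,-0.0072,0.0003,-2.8,-0.01,-1.02],[0,0,-0.0072,0,-2.8,-0.01,-1.01]]

[[0,-0.0001,0.0073,0.0003,2.84,-0.01,1.04],[0,0,0.0072,0,2.83,-0.01,1.03]]
```

play_rows([
  [0, -0.0001, -0.0072, 0.0003, -2.8, 0, -1.0],
  [0, 0, -0.0072, 0, -2.8, 0, -1.0],
  [0, 0, 0, 0, 0, 0, 0],
])

```text
clock: 16.9
tool_pos: [0.5126, 0.0634, 0.1885]
eef_rot: [0.379, 0.726, -0.265, 0.508]
contact_force: [2.3, -0.2, 5.0]
opening: 0.235
finger_force: 44.6
```

```bash
python3 - <<'E'
from h import *
where()
E
```

```text
t 16.9 grasp [ 0.5917 -0.0499  0.1382] psi -55.1 tilt 70.0 ytilt 0.0 q [-0.98  1.4   0.85  2.17  1.96  0.4  -2.12] F [ 2.3 -0.2  5. ] op 0.235 ff 44.6
```

```bash
python3 - <<'E'
from h import *
g=np.array([.5917,-.0499,.1382])
plan([(g+[.001,0,0],-46.5,70,2)],op=0)
R=ori(-46.5,70)
print((R.inv().apply([-.078,.997,0])*10).round(2),R.inv().apply([.997,.078,0]).round(2))
E
```

```text
[[0,-0.0004,-0.0099,0.001,-4.04,-0.01,-1.48],[0,-0.0001,-0.01,0.0003,-4.04,-0.01,-1.47]]
[ 2.66  6.3  -7.3 ] [-0.22  0.78  0.59]
```

play_rows([
  [0, -0.0004, -0.0099, 0.001, -4, 0, -1.5],
  [0, -0.0001, -0.01, 0.0003, -4, 0, -1.5],
  [0, 0, 0, 0, 0, 0, 0],
])

```text
clock: 17.27
tool_pos: [0.4975, 0.0494, 0.1883]
eef_rot: [0.324, 0.752, -0.229, 0.526]
contact_force: [2.4, -1.4, 4.4]
opening: 0.234
finger_force: 44.7
```

```bash
python3 - <<'E'
from h import *
where()
E
```

```text
t 17.27 grasp [ 0.5921 -0.0513  0.1382] psi -46.8 tilt 70.1 ytilt -0.003 q [-0.89  1.35  0.7   2.28  2.21  0.7  -2.3 ] F [ 2.4 -1.4  4.4] op 0.234 ff 44.7
```

play_rows([
  [0, 0.0009, 0.0033, -0.0023, 0, 0, 0],
  [0, 0.0011, 0.0025, -0.0029, 0, 0, 0],
  [0, 0.0011, 0.0025, -0.0029, 0, 0, 0],
  [0, 0.0011, 0.0025, -0.0029, 0, 0, 0],
  [0, 0, 0, 0, 0, 0, 0],
])

```text
clock: 17.9
tool_pos: [0.4967, 0.0662, 0.1881]
eef_rot: [0.323, 0.752, -0.229, 0.526]
contact_force: [-1.0, 0.2, 5.6]
opening: 0.236
finger_force: 44.4
```

play_rows([
  [0, 0.0011, 0.0025, -0.0029, 0, 0, 0],
  [0, 0, 0, 0, 0, 0, 0],
])

```text
clock: 18.15
tool_pos: [0.4964, 0.0698, 0.1881]
eef_rot: [0.324, 0.752, -0.229, 0.526]
contact_force: [0.6, -1.7, 5.5]
opening: 0.233
finger_force: 44.6
```

play_rows([
  [0, 0.0011, 0.0025, -0.0029, 0, 0, 0],
  [0, 0, 0, 0, 0, 0, 0],
])

```text
clock: 18.4
tool_pos: [0.496, 0.0732, 0.1886]
eef_rot: [0.324, 0.751, -0.23, 0.527]
contact_force: [0.9, -3.7, 6.8]
opening: 0.233
finger_force: 44.9
```

```bash
python3 - <<'E'
from h import *
where()
E
```

```text
t 18.4 grasp [ 0.5905 -0.0277  0.1387] psi -46.9 tilt 70.2 ytilt -0.004 q [-0.96  1.35  0.72  2.26  2.15  0.64 -2.26] F [ 0.9 -3.7  6.8] op 0.233 ff 44.9
```

play_rows([
  [0, 0.0017, 0.0019, -0.002, 0, 0, 0],
  [0, 0, 0, 0, 0, 0, 0],
])

```text
clock: 18.65
tool_pos: [0.4958, 0.0754, 0.1884]
eef_rot: [0.324, 0.75, -0.231, 0.528]
contact_force: [1.6, -5.2, 6.5]
opening: 0.219
finger_force: 45.9
```

play_rows([
  [0, 0.0008, 0.0019, -0.0022, 0, 0, 0],
  [0, 0, 0, 0, 0, 0, 0],
])

```text
clock: 18.9
tool_pos: [0.4957, 0.0782, 0.1885]
eef_rot: [0.325, 0.75, -0.231, 0.528]
contact_force: [2.9, -6.0, 7.6]
opening: 0.227
finger_force: 44.9
```

```bash
python3 - <<'E'
from h import *
where()
E
```

```text
t 18.9 grasp [ 0.5901 -0.0231  0.139 ] psi -47.0 tilt 70.3 ytilt -0.003 q [-0.97  1.36  0.73  2.25  2.13  0.62 -2.25] F [ 2.9 -6.   7.6] op 0.227 ff 44.9
```

play_rows([
  [0, 0.0011, 0.0019, -0.0021, 0, 0, 0],
  [0, 0, 0, 0, 0, 0, 0],
])

```text
clock: 19.15
tool_pos: [0.4954, 0.081, 0.1884]
eef_rot: [0.325, 0.75, -0.231, 0.528]
contact_force: [0.8, -6.3, 9.1]
opening: 0.23
finger_force: 45.1
```

play_rows([
  [0, 0.0008, 0.0019, -0.0022, 0, 0, 0],
  [0, 0, 0, 0, 0, 0, 0],
])

```text
clock: 19.4
tool_pos: [0.4952, 0.0847, 0.1883]
eef_rot: [0.324, 0.75, -0.23, 0.528]
contact_force: [-1.8, -2.6, 10.4]
opening: 0.233
finger_force: 44.7
```

```bash
python3 - <<'E'
from h import *
where()
E
```

```text
t 19.4 grasp [ 0.5898 -0.0163  0.1388] psi -46.9 tilt 70.3 ytilt -0.003 q [-0.99  1.36  0.74  2.24  2.11  0.6  -2.24] F [-1.8 -2.6 10.4] op 0.233 ff 44.7
```

play_rows([
  [0, 0.0005, 0.0013, -0.0015, 0, 0, 0],
  [0, 0, 0, 0, 0, 0, 0],
])

```text
clock: 19.65
tool_pos: [0.4949, 0.0866, 0.1884]
eef_rot: [0.324, 0.75, -0.23, 0.528]
contact_force: [-0.9, -4.1, 9.4]
opening: 0.231
finger_force: 44.9
```

play_rows([
  [0, 0.0005, 0.0013, -0.0015, 0, 0, 0],
  [0, 0, 0, 0, 0, 0, 0],
])

```text
clock: 19.9
tool_pos: [0.4948, 0.0889, 0.1883]
eef_rot: [0.324, 0.751, -0.23, 0.528]
contact_force: [-2.0, -2.8, 10.3]
opening: 0.233
finger_force: 44.7
```

```bash
python3 - <<'E'
from h import *
where()
E
```

```text
t 19.9 grasp [ 0.5894 -0.0122  0.1388] psi -46.9 tilt 70.3 ytilt -0.003 q [-1.    1.36  0.74  2.24  2.1   0.59 -2.23] F [-2.  -2.8 10.3] op 0.233 ff 44.7
```

play_rows([
  [0, 0.0002, 0.0009, -0.0013, 0, 0, 0],
  [0, 0, 0, 0, 0, 0, 0],
])

```text
clock: 20.15
tool_pos: [0.4947, 0.0909, 0.1884]
eef_rot: [0.324, 0.751, -0.229, 0.528]
contact_force: [-0.9, -1.1, 9.6]
opening: 0.23
finger_force: 44.6
```

play_rows([
  [0, 0.0004, 0.0009, -0.0011, 0, 0, 0],
  [0, 0, 0, 0, 0, 0, 0],
])

```text
clock: 20.4
tool_pos: [0.4946, 0.0927, 0.1884]
eef_rot: [0.324, 0.751, -0.229, 0.528]
contact_force: [-1.1, -0.5, 10.8]
opening: 0.236
finger_force: 44.5
```

play_rows([
  [0, 0.0003, 0.0009, -0.0011, 0, 0, 0],
  [0, 0, 0, 0, 0, 0, 0],
])

```text
clock: 20.65
tool_pos: [0.4943, 0.0936, 0.1885]
eef_rot: [0.324, 0.751, -0.23, 0.528]
contact_force: [-0.3, -3.8, 9.2]
opening: 0.229
finger_force: 44.8
```

```bash
python3 - <<'E'
from h import *
where()
E
```

```text
t 20.65 grasp [ 0.5889 -0.0074  0.1389] psi -46.9 tilt 70.3 ytilt -0.003 q [-1.01  1.36  0.75  2.24  2.09  0.58 -2.22] F [-0.3 -3.8  9.2] op 0.229 ff 44.8
```

play_rows([
  [0, 0.0003, 0.0006, -0.0007, 0, 0, 0],
  [0, 0, 0, 0, 0, 0, 0],
])

```text
clock: 20.9
tool_pos: [0.4942, 0.094, 0.1885]
eef_rot: [0.324, 0.751, -0.23, 0.528]
contact_force: [1.8, -5.3, 8.0]
opening: 0.23
finger_force: 45.0
```

```bash
python3 - <<'E'
from h import *
where()
snap('top','top6.png');snap('scene','scene6.png')
a=cv2.imread('pics/top6.png')[130:210,260:340]; b=cv2.imread('pics/scene6.png')[120:200,260:340]
cv2.imwrite('pics/z6.png',np.hstack([cv2.resize(x,(400,400),interpolation=cv2.INTER_CUBIC) for x in(a,b)]))
for c in('top','scene'):
  print([(round(d['score'],2),world(c,d['at']).round(4).tolist()) for d in finder.spot_in(c,'plunger')[:1]])
E
```

```text
t 20.9 grasp [ 0.5887 -0.0071  0.1389] psi -46.9 tilt 70.3 ytilt -0.003 q [-1.01  1.36  0.75  2.24  2.09  0.58 -2.22] F [ 1.8 -5.3  8. ] op 0.23 ff 45.0
[(0.6, [0.6563, -0.013, 0.0878])]
[(0.87, [0.65, -0.0138, 0.0864])]
```

View pics/z6.png

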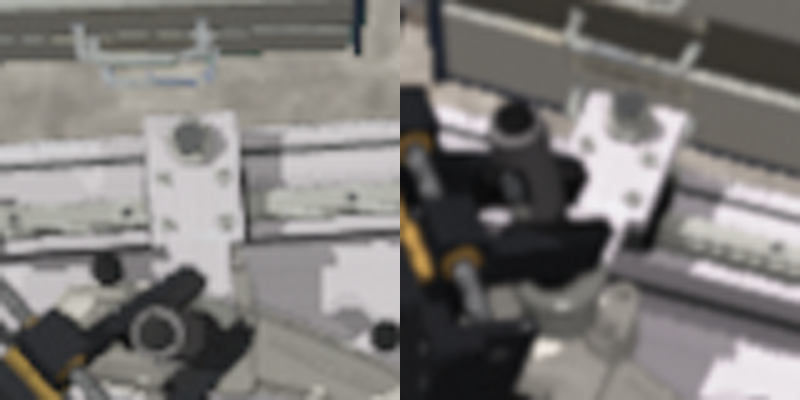

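```bash
python3 - <<'E'
from h import *
t0,s0=cv2.imread('pics/top1.png',0),cv2.imread('pics/scene1.png',0)
t1,s1=cv2.imread('pics/top6.png',0),cv2.imread('pics/scene6.png',0)
def match(a,b,box,sub):
    u0,u1,v0,v1=box; T=a[v0:v1,u0:u1]; x0,x1,y0,y1=sub; r=cv2.matchTemplate(cv2.resize(b[y0:y1,x0:x1],None,fx=4,fy=4,interpolation=cv2.INTER_CUBIC),cv2.resize(T,None,fx=4,fy=4,interpolation=cv2.INTER_CUBIC),cv2.TM_CCOEFF_NORMED)
    _,s,_,l=cv2.minMaxLoc(r); return (x0+l[0]/4-u0,y0+l[1]/4-v0,round(s,2))
mt=match(t0,t1,(338,354,149,176),(285,320,145,190)); ms=match(s0,s1,(340,367,149,175),(285,330,130,175))
print(mt,ms)
A=tri([('top',346.25,155.5),('scene',357,155)]);B=tri([('top',346.25+mt[0],155.5+mt[1]),('scene',357+ms[0],155+ms[1])])
print(A,B,'travel',B[0]-A[0])
N=tri([T(259,81),S(445,93)]);print('block',N, 'needed', (N[0]-A[0])@[-.078,.997,0])
yb=(B[0]-A[0])[:2];yb/=np.linalg.norm(yb);print(yb)
E
```

```text
(-47.0, 3.0, 0.94) (-50.0, -13.5, 0.65)
(array([ 0.6897, -0.1181,  0.0967]), [[0.2, -0.1], [-0.3, 0.0]]) (array([ 0.6801, -0.0076,  0.1005]), [[0.2, -0.1], [-0.2, 0.0]]) travel [-0.0096  0.1105  0.0038]
block (array([ 0.6839, -0.0049,  0.0548]), [[-0.1, 0.1], [0.2, -0.0]]) needed 0.1133128
[-0.08655181  0.99624735]
```

Force rises past 5 N with almost no movement, so the ball is in the notch. The pen leans forward, though: the cap moved more than the grasp point, and the grasp point more than the carriage. I'll ease the grip back to stand it upright.

play_rows([
  [0, -0.0006, -0.0013, 0.0015, 0, 0, 0],
  [0, 0, 0, 0, 0, 0, 0],
])

```text
clock: 21.35
tool_pos: [0.4946, 0.0928, 0.1884]
eef_rot: [0.324, 0.751, -0.229, 0.528]
contact_force: [-1.0, -1.2, 9.5]
opening: 0.235
finger_force: 44.5
```

play_rows([
  [0, -0.0003, -0.0006, 0.0007, 0, 0, 0],
  [0, 0, 0, 0, 0, 0, 0],
])

```text
clock: 21.6
tool_pos: [0.4947, 0.0923, 0.1884]
eef_rot: [0.324, 0.751, -0.229, 0.528]
contact_force: [-1.3, 0.3, 11.2]
opening: 0.233
finger_force: 44.4
```

play_rows([
  [0, -0.0003, -0.0006, 0.0007, 0, 0, 0],
  [0, 0, 0, 0, 0, 0, 0],
])

```text
clock: 21.85
tool_pos: [0.495, 0.0917, 0.1883]
eef_rot: [0.323, 0.751, -0.228, 0.528]
contact_force: [-1.1, 2.0, 10.4]
opening: 0.234
finger_force: 44.2
```

```bash
cat >> h.py <<'E'
def look(tag):
    where()
    snap('top',f'top{tag}.png');snap('scene',f'scene{tag}.png')
    t0,s0=cv2.imread('pics/top1.png',0),cv2.imread('pics/scene1.png',0);t1,s1=cv2.imread(f'pics/top{tag}.png',0),cv2.imread(f'pics/scene{tag}.png',0)
    def m(a,b,box,sub):
        u0,u1,v0,v1=box;x0,x1,y0,y1=sub;k=dict(fx=8,fy=8,interpolation=cv2.INTER_CUBIC)
        r=cv2.matchTemplate(cv2.resize(b[y0:y1,x0:x1],None,**k),cv2.resize(a[v0:v1,u0:u1],None,**k),cv2.TM_CCOEFF_NORMED);_,s,_,l=cv2.minMaxLoc(r);return x0+l[0]/8-u0,y0+l[1]/8-v0,round(s,3)
    print('plate',m(t0,t1,(338,354,149,176),(285,320,145,190)),m(s0,s1,(350,368,149,165),(295,330,130,165)))
    t5,s5=cv2.imread('pics/top5.png',0),cv2.imread('pics/scene5.png',0)
    print('cap',m(t5,t1,(347,358,185,196),(275,310,180,210)),m(s5,s1,(341,353,147,158),(268,300,130,160)))
E
python3 -c "
from h import *
look('7')"
```

```text
t 21.85 grasp [ 0.5899 -0.009   0.1386] psi -46.7 tilt 70.2 ytilt -0.002 q [-1.    1.36  0.74  2.24  2.1   0.59 -2.23] F [-1.1  2.  10.4] op 0.234 ff 44.2
plate (-47.0, 3.0, 0.945) (-50.25, -12.875, 0.918)
cap (-54.75, -4.5, 0.603) (-61.75, -9.0, 0.777)
```

```bash
python3 - <<'E'
from h import *
X=[.5899,-.009,.2045]
for c in('top','scene'):
    u,v=proj(c,X);print(c,u,v);u,v=round(u),round(v);g=cv2.imread(f'pics/{c}7.png',0)
    print(u-11,v-9);print(g[v-9:v+13,u-11:u+12])
for c in('top','scene'): print('bush pred', proj(c,[.5899,-.0135,.103]))
E
```

```text
top 295.86953300812246 192.60314504130224
285 184
[[113 126 126 125 125 144 176 179 157 132  80  47  48  44  42  60 136 188
  202 202 190 150 127]
 [112 125 125 125 124 124 144 141  76  50  49  51  46  46  47  50  78 152
  192 203 192 160 144]
 [114 117 146 166 151 111  94  80  49  49  49  48  50  48  50  46  76 155
  195 203 198 174 145]
 [117 117 140 154 129  75  43  45  45  45  49  50  50  47  47  35 124 185
  202 203 194 167 144]
 [119 111  96  81  53  42  44  40  41  44  48  49  49  46  35  57 143 181
  192 193 170 149 140]
 [111  87  55  44  43  44  39  37  43  45  45  49  45  39  66  99 128 146
  160 162 145 142 132]
 [ 78  56  41  43  45  55  80  99 105 100  83  55  41  69 100 111 112 120
  130 130 131 126 115]
 [ 42  43  43  44  61  85  96  98  96 105 111  98  68  72  87  91 101 111
  124 126 127 116 106]
 [ 43  44  42  57  84  90  72  57  47  68  90 107 103  72  54  56  64  83
  116 129 129 121 108]
 [ 41  41  44  86 103  74  51  50  49  49  47  77  93  76  53  50  39  50
   85 116 130 119  90]
 [ 41  41  42  95 107  59  53  52  48  46  46  48  68  73  56  55  46  32
   36 
[... 2719 characters left out ...]
2 100 104  96  75  57  72 131 175 204 214
  202 187 205 225 228]
 [130 112  74  64  79  95  97  92  89  84  73  60  52  67 128 188 217 207
  182 161 181 217 229]
 [134 106  69  51  51  59  63  63  62  59  56  53  51  62 112 172 202 195
  175 160 173 215 229]
 [ 83  70  53  46  47  46  49  51  53  53  53  53  52  54  75 114 151 164
  153 164 188 220 230]
 [ 37  38  40  44  47  48  50  51  53  54  53  54  52  49  48  54  69  85
  111 167 213 230 231]
 [ 27  29  32  41  45  46  48  49  52  53  55  53  53  50  44  33  29  32
   54 123 205 231 232]]
bush pred (np.float64(301.15409321945754), np.float64(196.69861466961714))
bush pred (np.float64(292.38632876001265), np.float64(172.88857196817415))
```

```bash
python3 - <<'E'
from h import *
c=tri([('top',293.2,195.0),('scene',285.1,142.4)]);print(c, c[0]+[.0021,-.0011,.005])
# expected bush now: bush(arm frame, at seating) + carriage travel
a=tri([('top',346.25,155.5),('scene',357,155)])[0];b=tri([('top',299.25,158.5),('scene',306.75,142.125)])[0];print(b-a)
E
```

```text
(array([ 0.5853, -0.0033,  0.1997]), [[0.0, -0.0], [-0.0, -0.0]]) [ 0.5874 -0.0044  0.2047]
[-0.0092  0.1109  0.0011]
```

```bash
cat >> h.py <<'E'
def pivot(deg,axis,piv,n):
    s=status.get_state();p=np.array(s['tool_pos']);R=Ro.from_quat(s['eef_rot']);piv=np.array(piv)
    for k in range(n):
        q=Ro.from_rotvec(np.array(axis)*deg/n,degrees=True);p1=piv+q.apply(p-piv);R1=q*R
        print([0,*R.inv().apply(p1-p).round(4).tolist(),*(R.inv()*R1).as_rotvec(degrees=True).round(2).tolist()]);p,R=p1,R1
E
python3 -c "
from h import *
pivot(4,[.997,.078,0],[.589,-.0137,.103],4)"
```

```text
[0, -0.0022, -0.0009, 0.0004, -0.21, 0.78, 0.59]
[0, -0.0022, -0.0009, 0.0004, -0.21, 0.78, 0.59]
[0, -0.0022, -0.0009, 0.0004, -0.21, 0.78, 0.59]
[0, -0.0022, -0.0009, 0.0004, -0.21, 0.78, 0.59]
```

play_rows([
  [0, -0.0022, -0.0009, 0.0004, -0.2, 0.8, 0.6],
  [0, -0.0022, -0.0009, 0.0004, -0.2, 0.8, 0.6],
  [0, 0, 0, 0, 0, 0, 0],
])

```text
clock: 22.32
tool_pos: [0.4953, 0.0886, 0.192]
eef_rot: [0.333, 0.756, -0.216, 0.52]
contact_force: [-1.0, 0.6, 10.1]
opening: 0.23
finger_force: 44.4
```

play_rows([
  [0, -0.0022, -0.0009, 0.0004, -0.2, 0.8, 0.6],
  [0, -0.0022, -0.0009, 0.0004, -0.2, 0.8, 0.6],
  [0, 0, 0, 0, 0, 0, 0],
])

```text
clock: 22.7
tool_pos: [0.4956, 0.0856, 0.1956]
eef_rot: [0.342, 0.761, -0.203, 0.513]
contact_force: [-1.2, 0.5, 9.2]
opening: 0.235
finger_force: 44.5
```

```bash
cat >> h.py <<'E'
def cap(tag,X):
    for c in('top','scene'):
        u,v=map(round,proj(c,X));g=cv2.imread(f'pics/{c}{tag}.png',0);print(c,u-10,v-8)
        print('\n'.join(' '.join('%3d'%x for x in row) for row in g[v-8:v+10,u-10:u+9]))
E
python3 -c "
from h import *
look('8'); print(status.get_state()['moment'])
cap('8',[.588,-.008,.2045])"
```

```text
t 22.7 grasp [ 0.5899 -0.0114  0.1381] psi -45.8 tilt 67.0 ytilt 0.042 q [-0.96  1.3   0.7   2.26  2.16  0.62 -2.28] F [-1.2  0.5  9.2] op 0.235 ff 44.5
plate (-47.0, 3.0, 0.945) (-50.25, -12.875, 0.918)
cap (-55.75, 4.625, 0.794) (-59.25, -8.0, 0.763)
[-0.53565155 -0.27245394 -0.04137646]
top 285 186
115 118 146 166 167 167 165 139  77  45  46  45  44  46  45  47  49  82 158
117 117 141 158 155 147 128  75  41  41  46  48  46  49  48  47  52 139 192
154 141 120 113  89  54  43  42  40  40  39  44  46  49  48  45 109 164 193
148 131  96  79  57  41  40  39  42  40  40  41  44  42  64  90 122 144 158
113  87  54  41  41  43  41  43  57  79  95 102  98  78  80 106 113 112 118
 84  54  42  44  41  40  39  66  95 104  96  96 100 106 100  95  98 106 111
 41  42  42  40  41  42  62  91  98  82  58  47  59  84 102 100  77  79 102
 36  43  40  40  37  39  88 106  73  48  46  44  41  43  76  94  74  50  74
 36  42  42  40  38  47 101 110  53  48  46  43  44  41  52  88  92  47  41
 33  34  35  38  42  58 106 108  49  48  49  45  44  41  48  92 100  51  38
 29  22  22  29  40  56 104 109  56  
[... 1252 characters left out ...]
 138 171 156 148
177 173 170 176 180 168 127  72  40  26  23  22  31  61 105 136 165 163 176
185 170 166 174 170 145  91  41  24  22  23  22  22  46  89 115 150 174 206
211 191 185 189 170 130  74  33  23  24  23  23  20  35  73  99 133 182 220
228 220 219 217 180 131  81  40  25  24  24  22  22  41  77  92 123 193 225
213 220 229 225 181 133 101  66  42  33  25  24  32  59  93  95 130 203 222
157 177 194 197 160 121 113 100  84  69  53  48  54  71  86  87 134 195 200
131 123 122 127 111  92  99 111 114 106  92  82  76  70  67  71 121 175 178
128 105  81  76  69  60  68  86  97 100  97  89  77  64  54  57 105 162 171
 67  66  58  51  47  48  50  54  61  66  66  65  60  55  50  54  95 147 148
```

```bash
python3 - <<'E'
from h import *
c=tri([('top',296.1,195.05),('scene',288.1,143.25)]);print(c, c[0]+[.0021,-.0011,.005])
print(proj('top',[.588,-.0137,.2047]),proj('top',[.589-.0021,-.0137+.0011,.1997]),proj('scene',[.589-.0021,-.0137+.0011,.1997]))
pivot(2,[.997,.078,0],[.589,-.0137,.103],2)
E
```

```text
(array([ 0.5853, -0.0094,  0.2001]), [[0.1, -0.0], [-0.1, -0.0]]) [ 0.5874 -0.0105  0.2051]
(np.float64(298.1399411190265), np.float64(193.55216470399452)) (np.float64(297.7667356167186), np.float64(194.29580636513478)) (np.float64(289.92687246431456), np.float64(143.297742715342))
[0, -0.0022, -0.0009, 0.0004, -0.21, 0.78, 0.59]
[0, -0.0022, -0.0009, 0.0004, -0.21, 0.78, 0.59]
```

play_rows([
  [0, -0.0016, -0.0007, 0.0003, -0.15, 0.6, 0.45],
  [0, -0.0016, -0.0007, 0.0003, -0.15, 0.6, 0.45],
  [0, 0, 0, 0, 0, 0, 0],
])

```text
clock: 23.18
tool_pos: [0.4958, 0.0832, 0.1982]
eef_rot: [0.349, 0.764, -0.193, 0.508]
contact_force: [-0.5, -0.5, 9.1]
opening: 0.231
finger_force: 44.6
```

```bash
python3 -c "
from h import *
look('9'); print(status.get_state()['moment'])
a=cv2.imread('pics/top9.png')[140:220,260:340]; b=cv2.imread('pics/scene9.png')[120:200,260:340]
cv2.imwrite('pics/z9.png',np.hstack([cv2.resize(x,(400,400),interpolation=cv2.INTER_CUBIC) for x in(a,b)]))
cap('9',[.588,-.0115,.2045])"
```

```text
t 23.18 grasp [ 0.5899 -0.0122  0.138 ] psi -45.4 tilt 65.8 ytilt 0.058 q [-0.94  1.28  0.68  2.26  2.19  0.63 -2.29] F [-0.5 -0.5  9.1] op 0.231 ff 44.6
plate (-47.0, 3.0, 0.945) (-50.25, -12.875, 0.918)
cap (-54.875, 4.5, 0.859) (-58.5, -7.75, 0.715)
[-0.5288331  -0.31948951 -0.02189578]
top 287 186
147 167 168 168 166 145 101  64  47  47  45  46  47  48  46  61 137 190 200
141 159 160 158 132  74  41  42  41  42  48  47  46  47  46 131 189 204 205
141 113 101  86  59  41  40  42  39  37  43  44  46  46  83 153 194 204 196
132  88  57  42  40  40  42  41  41  42  42  41  66  89 108 131 158 183 177
 79  54  41  41  42  42  39  60  87 100 102  97  95 105 113 113 117 138 146
 41  38  42  41  42  41  68  99 107  98  96 102 109 109 103 106 113 118 127
 43  40  40  42  42  73 100  99  81  57  47  62  88 105 103  88 102 117 124
 39  41  41  41  41  96 113  69  44  45  42  40  43  76  94  75  70 100 121
 34  34  37  41  52 102 110  53  47  44  42  41  40  54  87  89  38  66 111
 29  25  37  42  62 110 111  48  46  46  43  41  40  49  93  99  41  47 102
 20  25  30  43  68 113 115  54  47  
[... 1252 characters left out ...]
 157 149 197 225
170 175 180 178 162 128  73  35  31  28  27  34  68 127 165 164 177 217 230
166 173 174 163 141  94  46  25  22  23  20  22  45  99 145 171 206 227 230
185 191 182 157 127  79  36  24  24  24  22  21  30  69 115 163 215 230 231
219 222 208 168 130  84  42  25  23  23  22  20  29  63  98 150 211 229 231
229 233 226 176 133 103  66  38  25  21  22  24  42  75  97 144 199 218 226
195 209 209 163 128 121 100  73  50  40  36  45  63  84  91 130 175 185 205
121 139 156 126 103 112 117 107  91  79  68  71  73  72  71 110 155 160 181
 76  78  88  76  67  79  96 104 105  97  84  77  69  58  60 101 148 155 173
 43  44  44  46  49  54  62  71  76  74  68  62  56  52  58  88 114 140 177
```

View pics/z9.png

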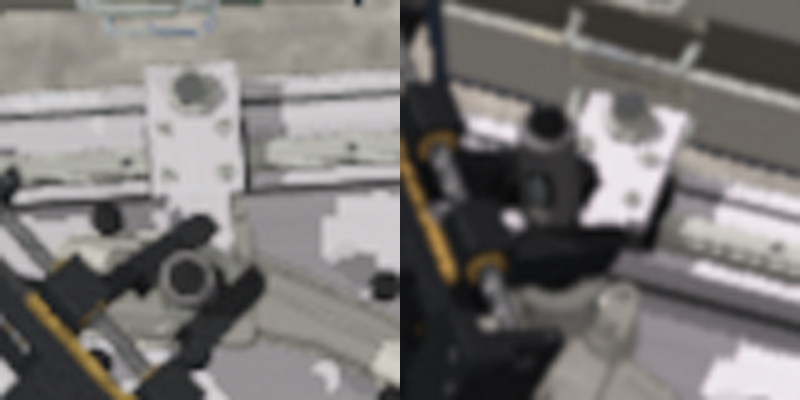

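The pen is upright and seated. The side force is near zero, and the carriage hasn't moved under pushes both ways, so I'll hand it in.

```bash
python3 -c "
from plant import r
print(r.finish_job())"
```

```text
the job is handed in; nothing more can be done
None
```

The job is handed in: the pen's collar rests on the bush, the carriage is held in the index notch with almost no side force, and the gripper still holds the pen at about 23 s of the 67 s allowed. The pen leaned about 5° during the slide and I stood it upright again before finishing; I judged that the ball was home from the push force and the camera pictures, and the hand-in gave no verdict.

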